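# Drop the routing template over its locating pins

## Task

The clear blue routing template is lying askew on the oak blank, riding up on the tips of the two steel locating pins. With your fingertips, gently nudge it sideways until its round hole and its slot drop over their pins (round hole on the left pin) and it lies flat on the oak. Do not grip it or lift it, leave the tools around it where they are, and finish with your hand clear.

Things in the scene. Friction and masses are not known exactly. Their poses are not given: they have to be found in the camera images.
- blank: Oak blank 280 (x) x 360 (y) x 20 mm, fixed on a black mat 300 x 380 x 3 mm; its top is 23 mm above the bench. Origin: centre of the mat's underside; z up, x away from the robot (yaw within 0.2 rad), y left. Pins stand in its top at x = +30, y = +90 (pin_a) and -90 mm (pin_b). Pencil lines on it show the outline of the seated template: 170 x 240 mm, centred on the blank and square to it.
- pin_a (a point): Tip centre of the left steel pin (y = +90 mm in the blank's frame). Both pins: 12 mm diameter for the lowest 3 mm, then a cone up to a 4 mm tip, 10 mm high in all above the oak.
- pin_b (a point): Tip centre of the right steel pin (y = -90 mm in the blank's frame), same form.
- template: Loose see-through blue acrylic plate 170 (x) x 240 (y) x 12 mm, 0.35 to 0.57 kg, with a pointed-arch window (y +-45, x -60 to +34 mm). Origin: centre of its underside; axes as the blank's once seated. At the start 12 to 30 mm too near the robot, up to 20 mm off left or right, up to 0.1 rad askew; near edge on the oak, far part on the pin tips, sloping 0.07 rad. Seated: origin 23 mm above the bench.
- hole_a (a point): Centre of the round hole, 14 mm diameter, at the template's underside; x = +30, y = +90 mm in the template's frame. It goes over pin_a. A hole drops over its pin by its own weight once within about 4 mm of it in plan; the template can then still turn about that pin. It may hang on the cone a few mm high: a light press beside the hole or another nudge seats it.
- hole_b (a point): Centre of the slot, 14 mm (x) x 18 mm (y), at the template's underside; x = +30, y = -90 mm in the template's frame. It goes over pin_b.
- gouge_dark: Palm gouge with a dark mushroom handle, 135 mm long, 38 mm high, lying on the bench beside the left end of the blank; leave it. Origin: on the bench under the ferrule, x towards the blade.
- gouge_pale: Palm gouge with a pale mushroom handle, same size, lying on the bench beside the right end of the blank; leave it.
- pencil: Flat red carpenter's pencil, 188 x 14 x 8 mm, lying on the oak along the blank's far edge; leave it. Origin: centre of its underside, y along it.
- try_square: Try square with a dark stock 110 mm long and a steel blade 150 mm long, lying on the bench on the right; leave it. Origin: under the stock's centre.
- mallet: Carver's round wooden mallet, 92 mm diameter, 250 mm tall, standing on its head on the left; leave it. Origin: centre of its foot.
- block_plane: Block plane, 160 x 50 mm, 55 mm tall, on the bench on the right; leave it. Origin: centre of its sole.
- glue: Yellow glue bottle, 64 mm diameter, 170 mm tall, standing on the left; leave it. Origin: centre of its foot.

How it is judged (in metres and radians):
At the end, for the whole second after the job is handed in: Both holes sit over their own pins (round hole within 3 mm of pin_a, slot within 5 mm of pin_b, in plan), the template's underside is within 1.8 mm of the oak at both holes and level within 0.02 rad, and it lies still (horizontal distance between hole_a and pin_a below 0.003 m and horizontal distance between hole_b and pin_b below 0.005 m and height (world z) of each of hole_a, hole_b below 0.0248 m and angle between template's own z axis and vertical below 0.02 rad and linear speed of template below 0.01 m/s and angular speed of template below 0.05 rad/s); the robot touches nothing.
It fails at once if the template is lifted or carried: its centre more than 4 mm above the pin tips' height, or it is tipped by more than 0.2 rad (height (world z) of template above 0.037 m or angle between template's own z axis and vertical above 0.2 rad).
It fails at once if the template is gripped or pushed hard (fingers on it with more than 35 N) (contact force between the fingers and template above 35 N).
It fails at once if a tool lying about is shifted by more than 20 mm (distance of any of gouge_dark, gouge_pale, pencil, try_square, mallet, block_plane, glue from where it was at the start of the episode above 0.02 m).
It also fails if it takes over 61 s, if anything falls off the work surface, if the arm or the gripper's body presses on something with over 40 N, if the wrist force passes 120 N, or if a joint passes its speed limit or range.

## Robot

A 7-joint arm with a two-finger parallel gripper is mounted at the origin on the work surface. World frame = base frame: x ahead of the robot, y to its left, z up, the work surface at z = 0. Lengths are in m, angles in degrees, forces in N, time in s.
With the tool pointing down it reaches from about 0.425 to 0.875 m from the base axis. Payload 4.7 kg.
Tool frame: the origin (TCP) lies on the front face of the gripper's body, between the roots of the fingers; the fingertips stand 73 mm ahead of it and the grasp point (between the pads) lies 54 mm ahead of it; z points along the fingers, y is the line along which they close (so a half turn about z gives the same grasp; the last joint's range is limited). The gripper opens to 85 mm and grips with 20 to 120 N. Pads are 22 mm wide; open, the fingers measure 114 mm over their backs; the gripper's body (76 mm by 85 mm) begins 54 mm behind the grasp point. The pads swing forward as they close: fully open they stand 13 mm farther back than shut.
Start: joints at [67.271, 18.392, -4.016, 83.108, 1.295, 78.541, -3.26], TCP at [0.26, -0.596, 0.304] pointing down, gripper open.
Joint ranges: [-163.93, 163.93], [-17.29, 119.83], [-79.2, 71.16], [3.27, 140.29], [-89.18, 269.18], [5.43, 117.66], [-154.24, 154.24]. Speed limits (degrees/s): [147.25, 147.25, 180, 180, 180, 180, 180].

## Interface

Orientations are given as [roll, pitch, yaw] about the fixed x, y, z axes, in that order (R = Rz(yaw) Ry(pitch) Rx(roll)).
In Python, from rig import * gives the robot as it stands. The module is installed in compiled form; this text tells all that it offers.
- The arm moves only by the shell command python3 -m handwheel 'ROWS'. ROWS is JSON, a list that holds one entry, the list of rows, each a list of 7 numbers: the shift along the world's x, y, z each as a share of 0.025 m, from -1 to 1, then the turn, a rotation vector about the world's x, y, z each as a share of 60 degrees, from -1 to 1, then the closure, from -1 (fully open) to 1 (shut). In form: [[[dx, dy, dz, rx, ry, rz, jaw], ...]]. A call has 1 to 20 rows; each row shifts and turns the commanded pose from where the row before left it; what a row does not reach is not made up. A row lasts 1/12 s, in which the tool goes at most 41.7 mm and 7.16 degrees, less where a joint would pass 70% of its speed; a pose out of reach is approached as far as the arm can. A call with a number of a shift or a turn outside -1 to 1 is refused whole. A call with a gripper value outside its range is refused whole. The fingers move at their own pace and stop on an object; the grip force is fixed at half the most. Time passes only in rows, so rows that do not move let the fingers close. It gives the time, the measured TCP pose, the force, the opening and the grip force at its end, in the units of the state.
- get_state(): the state, without advancing time (a new reading comes with each control period).
- get_image(name): name is "scene" or "top" or "wrist"; returns (picture, depth): 400x640x3 uint8, red, green, blue; 400x640 float32, m along the optical axis (not along the pixel's ray), 0 where there is no reading.
- camera_info(name): a dict with "fx", "fy", "cx", "cy" (pixels), "cam_to_world" (4x4, takes a point from camera to world coordinates). Camera axes: x right, y down, z forward; pixel columns grow to the right and rows downward; lengths in m; the calibration is good to about 2 mm. A picture is of the moment at which its call begins: read the wrist's pose just before it. camera_info takes no time and is no camera call; for the wrist camera it gives the pose at the moment of the call.
- close_job(): hands the job in; it is judged then, once.
Trained networks look in the newest picture that a camera, given by its name, has taken for a name from the list of things; names that differ only in an ending like _2 or _b are one class to them, and where a whole thing is asked for, a point or a joint stands for the part that bears it (a point fixed in the world has none). Each returns a list of dicts, best first, with "score" (0 to 1); they miss things now and then, are a little off and sometimes report something else, mostly with a low value. They report only what shows in the picture. A call takes as long as a camera call.
- spot_in(camera, query): "position" ([column, row] in pixels, amid what is visible of it).
- cut_out(camera, query): "pixels" (400x640 bool, what is visible of it) and "position" ([column, row] in pixels, amid what is visible of it).
The state is a dict: "time": time; "joint_positions": joint angles; "qvel": joint speeds; "effort": joint torques, N m; "eef_pos": TCP position; "tool_rot": TCP orientation; "ft_force": force on the tool from outside, world axes, zero at the start; "wrist_torque": the same for the moment, N m; "opening": opening from 0.0 (shut) to 1.0 (fully open); "grip_force": force on a finger pad.
Only numpy, scipy, OpenCV 4.12 (cv2) and the standard library are available. Lean on these libraries where they do the work, as an engineer would, in place of code of your own. Each camera call takes 0.05 s, during which the arm holds its last target. There are 200 camera calls.

## Working session

There is one attempt and no reset: what is moved stays moved. The work goes in short steps, Python scripts to look and compute and a shell command to move; the robot and the scene stay as the last step left them, time stands still between calls to the robot, and variables do not carry over. Pictures are saved under pics/ and viewed, at most 10 in all, crops included, and the job is handed in when it is done.

```bash
mkdir -p pics
cat > h.py <<'E'
from rig import *
import numpy as np, cv2
def w(ci,u,v,d):
    M=np.array(ci["cam_to_world"]);u,v,d=map(np.asarray,(u,v,d))
    p=np.stack([(u-ci["cx"])/ci["fx"]*d,(v-ci["cy"])/ci["fy"]*d,d],-1)
    return p@M[:3,:3].T+M[:3,3]
def proj(ci,P):
    M=np.array(ci["cam_to_world"]);q=(np.asarray(P)-M[:3,3])@M[:3,:3]
    return np.stack([q[...,0]/q[...,2]*ci["fx"]+ci["cx"],q[...,1]/q[...,2]*ci["fy"]+ci["cy"]],-1)
def onz(ci,u,v,z):
    a=w(ci,u,v,1.0);o=np.array(ci["cam_to_world"])[:3,3]
    return o+(a-o)*(z-o[2])/(a-o)[2]
E
python3 - <<'E'
from h import *
s=get_state();print({k:np.round(s[k],3) for k in("time","eef_pos","tool_rot","opening","ft_force")})
for c in("top","scene"):
    im,d=get_image(c);cv2.imwrite(f"pics/{c}0.png",im[:,:,::-1]);np.save(f"{c}0.npy",d)
    ci=camera_info(c);print(c,ci["fx"],np.round(ci["cam_to_world"],3).tolist())
    for q in("template","blank","pin_a","hole_a","gouge_dark","gouge_pale","pencil","mallet","glue","block_plane"):
        for r in spot_in(c,q)[:3]:
            u,v=r["position"];print(q,round(r["score"],2),np.round([u,v]),np.round(onz(ci,u,v,.03),3))
E
```

```text
{'time': np.float64(0.0), 'eef_pos': array([ 0.259, -0.596,  0.303]), 'tool_rot': array([-1.79891e+02,  5.00000e-03,  2.35420e+01]), 'opening': np.float64(0.995), 'ft_force': array([-0.297, -0.12 ,  0.245])}
top 512.2415672874249 [[0.023, -0.989, 0.147, 0.338], [-1.0, -0.025, -0.011, 0.008], [0.015, -0.146, -0.989, 1.395], [0.0, 0.0, 0.0, 1.0]]
template 0.93 [326. 176.] [ 0.61  -0.016  0.03 ]
blank 0.7 [316. 139.] [0.714 0.014 0.03 ]
blank 0.19 [497. 275.] [ 0.356 -0.476  0.03 ]
pin_a 0.67 [326. 188.] [ 0.578 -0.017  0.03 ]
hole_a 0.86 [327. 177.] [ 0.607 -0.019  0.03 ]
gouge_dark 0.49 [239. 192.] [0.562 0.219 0.03 ]
gouge_pale 0.82 [415. 168.] [ 0.639 -0.258  0.03 ]
pencil 0.55 [318. 140.] [0.71  0.007 0.03 ]
mallet 0.84 [149. 164.] [0.633 0.464 0.03 ]
mallet 0.31 [329. 190.] [ 0.573 -0.024  0.03 ]
glue 0.57 [142. 232.] [0.447 0.47  0.03 ]
glue 0.19 [327. 179.] [ 0.601 -0.018  0.03 ]
block_plane 0.93 [490. 187.] [ 0.592 -0.462  0.03 ]
scene 405.0150748079642 [[-0.478, 0.731, -0.487, 1.197], [0.878, 0.407, -0.251, 0.354], [0.015, -0.547, -0.837, 1.166], [0.0, 0.0, 0.0, 1.0]]
template 0.84 [302. 208.] [ 0.591 -0.02   0.03 ]
blank 0.72 [302. 227.] [0.654 0.016 0.03 ]
pin_a 0.7 [301. 227.] [0.657 0.011 0.03 ]
pin_a 0.7 [232. 118.] [ 0.371 -0.461  0.03 ]
pin_a 0.27 [230. 191.] [ 0.65  -0.268  0.03 ]
hole_a 0.86 [310. 210.] [0.585 0.005 0.03 ]
gouge_dark 0.51 [374. 237.] [0.575 0.232 0.03 ]
gouge_pale 0.43 [231. 195.] [ 0.662 -0.255  0.03 ]
pencil 0.59 [438. 273.] [0.593 0.452 0.03 ]
pencil 0.49 [300. 243.] [0.706 0.038 0.03 ]
mallet 0.86 [438. 277.] [0.607 0.455 0.03 ]
glue 0.58 [460. 230.] [0.418 0.465 0.03 ]
block_plane 0.69 [193. 158.] [ 0.6   -0.464  0.03 ]
```

Run:
```python
import cv2
t=cv2.imread("pics/top0.png")[110:260,215:440]
cv2.imwrite("pics/top0c.png",cv2.resize(t,(800,533),interpolation=cv2.INTER_CUBIC))
```

```text
(no output)
```

View pics/top0c.png

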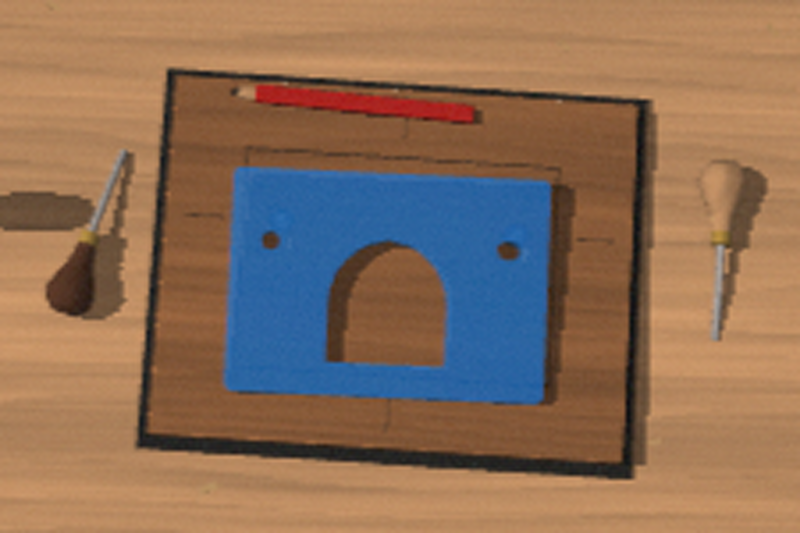

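The crop shows the blue plate, with its round hole at about (291,177) and its slot at (358,180) in the full picture. The seated outline is about 8 px beyond the plate's far edge and to its right. The pencil lies beyond that, with a gouge on each side.

```bash
cat >> h.py <<'E'
from scipy.optimize import least_squares,minimize
def pose(p,L):
    x,y,a=p;c,s=np.cos(a),np.sin(a);L=np.asarray(L,float)
    return np.c_[x+c*L[:,0]-s*L[:,1],y+s*L[:,0]+c*L[:,1],L[:,2]]
def tmpl(p,slope):
    L=[]
    for x in(-.085,.085):
        for y in(-.12,.12):
            for z in(0,.012): L.append([x,y,.023+(x+.085)*slope+z])
    return pose(p,L)
def bluemask(im):
    h=cv2.cvtColor(im,cv2.COLOR_RGB2HSV)
    m=cv2.inRange(h,(95,110,60),(125,255,255))
    n,l,st,_=cv2.connectedComponentsWithStats(m);k=1+np.argmax(st[1:,4])
    return (l==k).astype(np.uint8)
def fit_t(ci,im,p0,slope):
    m=bluemask(im);cs,_=cv2.findContours(m,cv2.RETR_EXTERNAL,cv2.CHAIN_APPROX_NONE)
    H=cv2.convexHull(max(cs,key=len));K=8
    M=cv2.fillConvexPoly(np.zeros((400*K//4*1,640*K//4),np.uint8),np.int32(H*K//4),1) if 0 else None
    big=cv2.resize(m.astype(np.float32),None,fx=4,fy=4,interpolation=cv2.INTER_LINEAR)>.5
    cs,_=cv2.findContours(big.astype(np.uint8),cv2.RETR_EXTERNAL,cv2.CHAIN_APPROX_NONE)
    c=max(cs,key=len)[:,0].astype(float);c=(c+.5)/4-.5
    def res(p):
        h=cv2.convexHull(proj(ci,tmpl(p,slope)).astype(np.float32))
        return [cv2.pointPolygonTest(h,(float(a),float(b)),True) for a,b in c[::6]]
    r=least_squares(res,p0,x_scale=[.01,.01,.05],diff_step=1e-3,loss="soft_l1")
    return r.x,np.sqrt(np.mean(np.square(res(r.x))))
E
python3 - <<'E'
from h import *
ci=camera_info("top");im=cv2.imread("pics/top0.png")[:,:,::-1].copy()
f=lambda P:(np.array(P)+.5)*150/533.-.5+np.array([215,110])
mat=f([(168,69),(651,100),(633,478),(137,446)]);oak=f([(176,75),(638,103),(624,466),(151,434)])
L=[(1,1),(1,-1),(-1,-1),(-1,1)]
W=np.array([[.15*a,.19*b,.003] for a,b in L]+[[.14*a,.18*b,.023] for a,b in L]);uv=np.r_[mat,oak]
res=lambda p:(proj(ci,pose(p,W))-uv).ravel()
r=least_squares(res,[.62,-.02,-.05]);b=r.x;print("blank",b,np.round(r.fun,1))
t,e=fit_t(ci,im,[.6,-.02,-.02],.07);print("tmpl",t,e)
print("pins",pose(b,[[.03,.09,.033],[.03,-.09,.033]]));print("holes",pose(t,[[.03,.09,.031],[.03,-.09,.031]]))
for u,v in f([(270,240),(508,250)]):print("hole seen",onz(ci,u,v,.043))
for q in("gouge_dark","gouge_pale"):pass
E
python3 -m handwheel '[[[0.5,0.8,0,0,0,-0.1,1],[0.6,1,0.3,0,0,-0.1,1],[0.6,1,0.3,0,0,-0.1,1],[0.6,1,0.3,0,0,-0.1,1],[0.6,1,0.3,0,0,-0.05,1],[0.6,1,0.3,0,0,0,1],[0.6,1,0.3,0,0,0,1],[0.6,1,0.3,0,0,0,1],[0.6,1,0.3,0,0,0,1],[0.6,1,0.3,0,0,0,1],[0.6,1,0.3,0,0,0,1],[0.6,1,0.3,0,0,0,1],[0.6,1,0.3,0,0,0,1],[0.6,1,0,0,0,0,1],[0.6,1,0,0,0,0,1],[0.4,1,0,0,0,0,1],[0,1,0,0,0,0,1],[0,1,0,0,0,0,1],[0,1,0,0,0,0,1],[0,0,0,0,0,0,1]]]'
```

```text
blank [ 0.5884018  -0.01841381 -0.03889904] [ 0.1 -0.1 -0.6 -0.2  0.1  0.3  0.1  0.6  0.4 -0.1  0.5  0.3  0.2 -0.7
 -0.7 -0.1]
tmpl [ 0.57136175 -0.01107863 -0.02103942] 0.48575410981857337
pins [[ 0.62187913  0.07035143  0.033     ]
 [ 0.61487907 -0.10951241  0.033     ]]
holes [[ 0.60324852  0.07827032  0.031     ]
 [ 0.5994617  -0.10168984  0.031     ]]
hole seen [0.60247189 0.07904002 0.043     ]
hole seen [ 0.59937157 -0.10105786  0.043     ]
time: 2.77
eef_pos: [0.4926, -0.1196, 0.3946]
tool_rot: [-179.9, -0.1, -3.0]
ft_force: [-0.4, -0.1, 0.3]
opening: -0.002
grip_force: 0.0
```

```bash
python3 -m handwheel '[[[0,1,0,0,0,0,1],[0,1,0,0,0,0,1],[0,1,0,0,0,0,1],[0,1,0,0,0,0,1],[0,0,0,0,0,0,1],[0,0,0,0,0,0,1]]]'
python3 - <<'E'
from h import *
ci=camera_info("wrist");im,d=get_image("wrist");cv2.imwrite("pics/w1.png",im[:,:,::-1]);np.save("w1.npy",d)
import pickle;pickle.dump(ci,open("w1.pkl","wb"))
print(ci["fx"],np.round(ci["cam_to_world"],3).tolist())
t,e=fit_t(ci,im,[.571,-.011,-.021],.07);print(t,e)
print(proj(ci,pose([.5884,-.0184,-.0389],[[.03,.09,.033],[.03,-.09,.033]])),proj(ci,pose(t,[[.03,.09,.043],[.03,-.09,.043]])))
E
```

```text
time: 3.27
eef_pos: [0.4921, -0.0246, 0.3943]
tool_rot: [180.0, -0.0, -3.3]
ft_force: [-0.1, -0.5, 0.4]
opening: 0.001
grip_force: 0.0
317.5468337311301 [[-0.057, -0.96, -0.273, 0.561], [-0.998, 0.055, 0.013, -0.028], [0.002, 0.273, -0.962, 0.463], [0.0, 0.0, 0.0, 1.0]]
[ 0.57004367 -0.01328986 -0.01883755] 0.669601264255991
[[227.47894459  62.11068091]
 [370.83666703  59.40200938]] [[222.94414082  78.73054169]
 [367.83408196  72.90704363]]
```

View pics/w1.png

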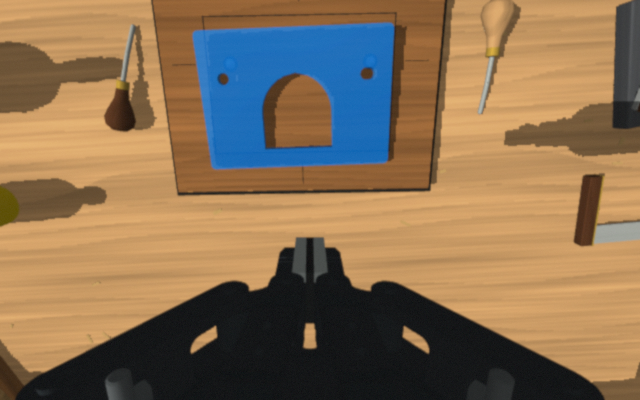

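The wrist view shows the plate's holes at (222,79) and (367,73). The pins show through the plate at about (231,63) and (370,61). The pencilled far corners are at (203,16) and (396,12).

Run:
```python
import pickle
from h import *
ci=pickle.load(open("w1.pkl","rb"));im=cv2.imread("pics/w1.png")
a=im[0:100,180:420];cv2.imwrite("pics/w1c.png",cv2.resize(a,(800,333),interpolation=cv2.INTER_CUBIC))
uv=np.array([(203,16),(396,12.5),(178,191.5),(431,188.5),(302.5,183)])
W=np.array([[.085,.12,.023],[.085,-.12,.023],[-.14,.18,.023],[-.14,-.18,.023],[-.11,0,.023]])
r=least_squares(lambda p:(proj(ci,pose(p,W))-uv)[:4].ravel(),[.588,-.018,-.039]);print(r.x,np.round(r.fun,1))
b=r.x
print(proj(ci,pose(b,[[.03,.09,.033],[.03,-.09,.033],[.03,.09,.023],[.03,-.09,.023]])))
print("pins",pose(b,[[.03,.09,.033],[.03,-.09,.033]])); 
for u,v in[(222.5,79),(367,73)]:print(onz(ci,u,v,.042))
```

```text
[ 0.58806787 -0.02043896 -0.03956543] [ 0.1 -0.1  0.8 -0.2  0.3  0.7 -1.3 -0.6]
[[229.13903244  62.24499547]
 [372.47856759  59.63997155]
 [231.01337081  63.31332686]
 [370.97573507  60.77097206]]
pins [[ 0.62160435  0.06830395  0.033     ]
 [ 0.61448443 -0.11155518  0.033     ]]
[0.60154751 0.07697143 0.042     ]
[ 0.59838181 -0.10298339  0.042     ]
```

View pics/w1c.png

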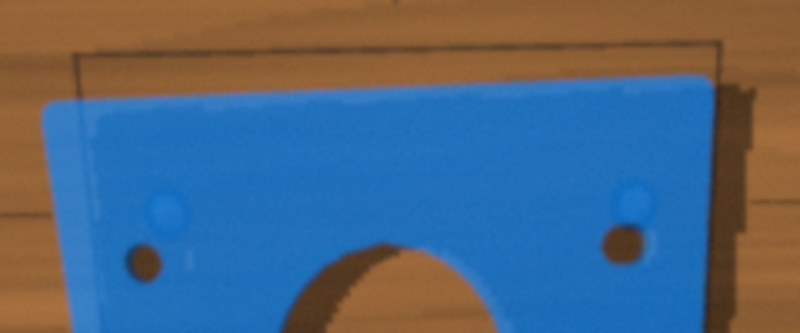

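```bash
python3 -m handwheel '[[[0.4,0.9,-1,0,0,0,1],[0.4,0.9,-1,0,0,0,1],[0.4,0.9,-1,0,0,0,1],[0.4,0.9,-1,0,0,0,1],[0.4,0.9,-1,0,0,0,1],[0.4,0.9,-1,0,0,0,1],[0.4,0.9,-1,0,0,0.02,1],[0.4,0.5,-1,0,0,0,1],[0,0,-1,0,0,0,1],[0,0,-1,0,0,0,1],[0,0,-1,0,0,0,1],[0,0,-0.5,0,0,0,1],[0,0,0,0,0,0,1],[0,0,0,0,0,0,1],[0,0,0,0,0,0,1]]]'
```

```text
time: 4.57
eef_pos: [0.5733, 0.1438, 0.108]
tool_rot: [-180.0, -0.1, -2.3]
ft_force: [-0.2, 0.2, 0.1]
opening: -0.002
grip_force: 0.0
```

```bash
python3 -m handwheel '[[[0,0,-0.16,0,0,0,1],[0,-0.2,0,0,0,0,1],[0,-0.2,0,0,0,0,1],[0,-0.1,0,0,0,0,1],[0,-0.1,0,0,0,0,1],[0,-0.1,0,0,0,0,1],[0,0,0,0,0,0,1],[0,0,0,0,0,0,1]]]'
python3 - <<'E'
from h import *
ci=camera_info("wrist");im,d=get_image("wrist");cv2.imwrite("pics/w2.png",im[:,:,::-1])
E
```

```text
time: 5.23
eef_pos: [0.5721, 0.1264, 0.1025]
tool_rot: [180.0, -0.0, -2.3]
ft_force: [0.8, -0.3, -0.3]
opening: 0.001
grip_force: 0.0
```

View pics/w2.png

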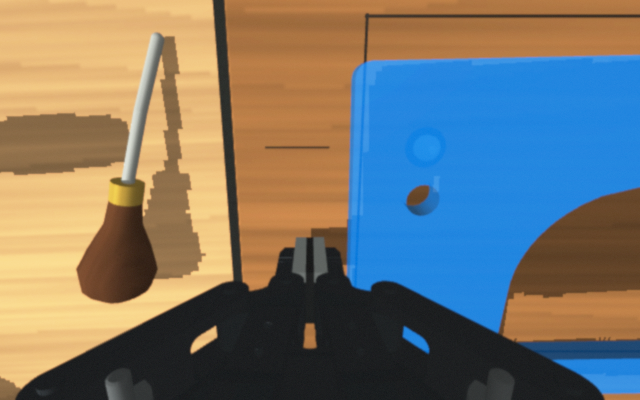

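The fingertips are just outside the plate's left edge, with the finger's right side at column 343 and the edge at about 349. Hole A is at (422,200) and pin A at (426,147).

```bash
python3 -m handwheel '[[[0,-0.08,0,0,0,0,1],[0,-0.08,0,0,0,0,1],[0,-0.08,0,0,0,0,1],[0,-0.08,0,0,0,0,1],[0,-0.08,0,0,0,0,1],[0,0,0,0,0,0,1],[0,0,0,0,0,0,1]]]'
cat > meas.py <<'E'
import sys,pickle
from h import *
s=get_state();ci=camera_info("top");im,d=get_image("top");cv2.imwrite(f"pics/{sys.argv[1]}.png",im[:,:,::-1])
g=np.array([.5884,-.0184,-.0389])
t,e=fit_t(ci,im,[.575,-.015,-.03],float(sys.argv[2]))
print("t",s["time"],"tmpl",t,"err",e,"move",g-t)
print("hole moves",pose(g,[[.03,.09,0],[.03,-.09,0]])-pose(t,[[.03,.09,0],[.03,-.09,0]]))
E
python3 meas.py t2 .07
```

```text
time: 5.87
eef_pos: [0.572, 0.1165, 0.1025]
tool_rot: [180.0, 0.0, -2.3]
ft_force: [0.3, 1.1, 0.1]
opening: -0.006
grip_force: 0.6
t 5.8667 tmpl [ 0.57098967 -0.01802009 -0.01864373] err 12.563634601997368 move [ 0.01741033 -0.00037991 -0.02025627]
hole moves [[ 0.01921513 -0.00103978  0.        ]
 [ 0.01557057 -0.00093489  0.        ]]
```

```bash
python3 -m handwheel '[[[0,-0.03,0,0,0,0,1],[0,0,0,0,0,0,1],[0,0.6,0,0,0,0,1],[0,0.4,0.5,0,0,0,1],[0,0,1,0,0,0,1],[0,0,1,0,0,0,1],[0,0,1,0,0,0,1],[-0.6,-0.6,1,0,0,0,1],[-0.8,-1,1,0,0,0,1],[-0.8,-1,1,0,0,0,1],[-0.8,-1,1,0,0,0,1],[-0.8,-1,1,0,0,0,1],[-0.8,-1,0,0,0,0,1],[-0.2,-1,0,0,0,0,-1],[0,-0.3,0,0,0,0,-1],[0,0,0,0,0,0,-1],[0,0,0,0,0,0,-1]]]'
cat > mw.py <<'E'
import sys
from h import *
s=get_state();ci=camera_info("wrist");im,d=get_image("wrist");cv2.imwrite(f"pics/{sys.argv[1]}.png",im[:,:,::-1])
g=np.array([.58807,-.02044,-.03957])
t,e=fit_t(ci,im,[.575,-.018,-.03],float(sys.argv[2]))
print("t",s["time"],"tmpl",t,"err",e,"move",g-t)
print("hole moves",(pose(g,[[.03,.09,0],[.03,-.09,0]])-pose(t,[[.03,.09,0],[.03,-.09,0]]))[:,:2])
E
python3 mw.py w3 .07;python3 meas.py t3 .07
```

```text
time: 7.33
eef_pos: [0.4523, -0.0308, 0.3154]
tool_rot: [-180.0, -0.0, -2.2]
ft_force: [-0.4, 0.6, 0.0]
opening: 0.563
grip_force: 0.0
t 7.3333 tmpl [ 0.53503108 -0.01708604 -0.03712162] err 15.504599269003782 move [ 0.05303892 -0.00335396 -0.00244838]
hole moves [[ 0.0532563  -0.0034358 ]
 [ 0.05281591 -0.00341891]]
t 7.3833 tmpl [ 0.56922132 -0.01611165 -0.03866568] err 10.66980991623868 move [ 0.01917868 -0.00228835 -0.00023432]
hole moves [[ 0.01919948 -0.0022962   0.        ]
 [ 0.01915733 -0.00229456  0.        ]]
```

View pics/w3.png

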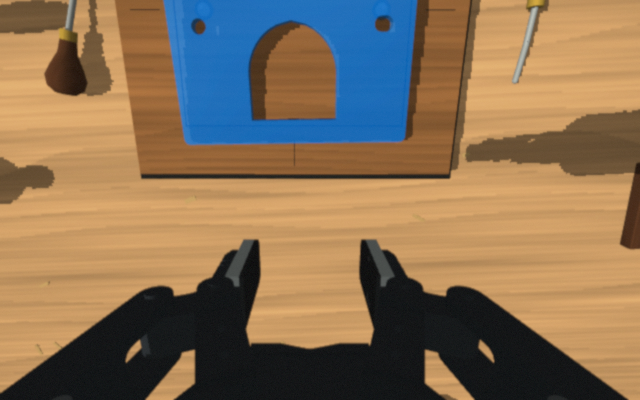

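The plate is now nearly parallel to the blank. The holes are at (198,26) and (384,24), and the pins just beyond them at about (204,9) and (382,9).

Run:
```python
from h import *
ci=camera_info("wrist")
g=np.array([.58807,-.02044,-.03957])
h=[onz(ci,u,v,.042) for u,v in[(198.5,26.5),(384.5,24)]];print(h)
print(pose(g,[[.03,.09,.033],[.03,-.09,.033]])-h)
print("predicted pin base px",proj(ci,pose(g,[[.03,.09,.023],[.03,-.09,.023]])))
print("near edge",[onz(ci,u,v,.023) for u,v in[(186,143),(404,138)]],pose(g,[[-.085,.12,0],[-.085,-.12,0]]))
```

```text
[array([0.60094143, 0.07235536, 0.042     ]), array([ 0.59664862, -0.10803564,  0.042     ])]
[[ 0.02066546 -0.00405261 -0.009     ]
 [ 0.01783753 -0.0035207  -0.009     ]]
predicted pin base px [[206.10735897   8.26173613]
 [384.20688443   9.00419443]]
near edge [array([0.48803109, 0.10781063, 0.023     ]), array([ 0.4847323 , -0.13741916,  0.023     ])] [[ 0.5078837   0.10282864  0.        ]
 [ 0.49838938 -0.13698349  0.        ]]
```

```bash
python3 -m handwheel '[[[0,0.6,-1,0,0,0,-1],[0,0,-1,0,0,0,-1],[0,0,-1,0,0,0,-1],[0,0,-1,0,0,0,-1],[0,0,-1,0,0,0,-1],[0,0,-1,0,0,0,-1],[0,0,-1,0,0,0,-1],[0,0,-1,0,0,0,-1],[0,0,-0.6,0,0,0,-1],[0,0,-0.4,0,0,0,-1],[0,0,0,0,0,0,-1],[0,0,-0.08,0,0,0,-1],[0,0,0,0,0,0,-1]]]'
python3 - <<'E'
from h import *
im,d=get_image("wrist");cv2.imwrite("pics/w4.png",im[:,:,::-1])
E
```

```text
time: 8.52
eef_pos: [0.4528, -0.0162, 0.0886]
tool_rot: [-180.0, -0.1, -2.2]
ft_force: [-0.1, -0.8, 0.5]
opening: 0.997
grip_force: 0.0
```

View pics/w4.png

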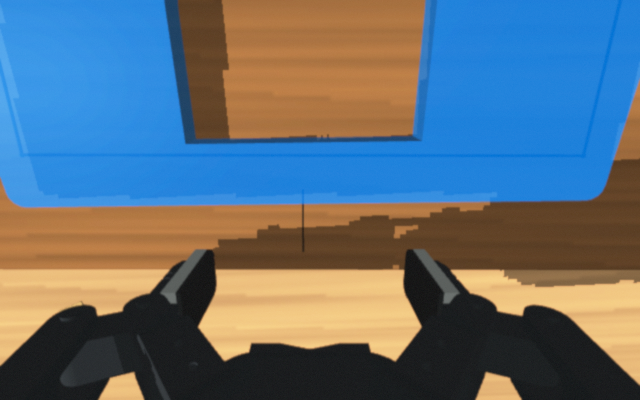

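The open fingertips straddle the centre line. The near edge is at row 205, and its pencil line shows through the plate at row 155.

```bash
python3 -m handwheel '[[[0.3,0,0,0,0,0,-1],[0.2,0,0,0,0,0,-1],[0.1,0,0,0,0,0,-1],[0.1,0,0,0,0,0,-1],[0.1,-0.005,0,0,0,0,-1],[0.08,-0.01,0,0,0,0,-1],[0.08,-0.01,0,0,0,0,-1],[0,0,0,0,0,0,-1],[0,0,0,0,0,0,-1]]]'
python3 - <<'E'
from h import *
im,d=get_image("wrist");cv2.imwrite("pics/w5.png",im[:,:,::-1])
E
```

```text
time: 9.32
eef_pos: [0.4755, -0.017, 0.0877]
tool_rot: [-180.0, 0.1, -2.2]
ft_force: [-1.9, 1.9, 1.1]
opening: 1.001
grip_force: 1.4
```

View pics/w5.png

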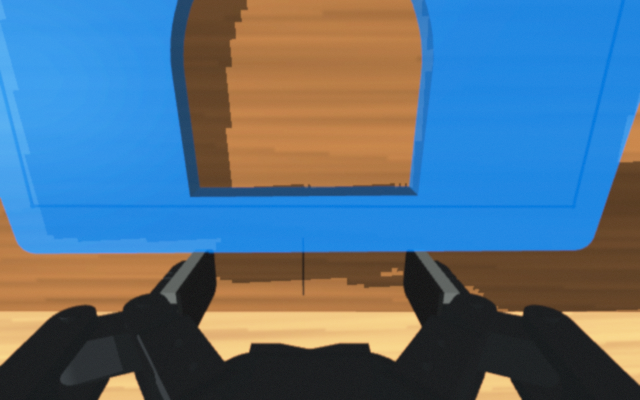

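```bash
python3 -m handwheel '[[[0.08,-0.003,0,0,0,0,-1],[0.08,-0.003,0,0,0,0,-1],[0.08,-0.003,0,0,0,0,-1],[0.08,-0.003,0,0,0,0,-1],[0.08,-0.003,0,0,0,0,-1],[0.08,-0.003,0,0,0,0,-1],[0.08,-0.003,0,0,0,0,-1],[0,0,0,0,0,0,-1],[0,0,0,0,0,0,-1]]]'
python3 - <<'E'
from h import *
im,d=get_image("wrist");cv2.imwrite("pics/w6.png",im[:,:,::-1])
im2,_=get_image("top");cv2.imwrite("pics/t6.png",im2[:,:,::-1])
c=cv2.resize(im2[130:250,260:390,::-1],(433,400),interpolation=cv2.INTER_CUBIC)
a=cv2.resize(im[:,:,::-1],(640,400))[:, :]
cv2.imwrite("pics/c6.png",cv2.resize(np.hstack([a,c]),(800,298)))
E
```

```text
time: 10.12
eef_pos: [0.4907, -0.0178, 0.0882]
tool_rot: [-180.0, -0.1, -2.3]
ft_force: [-0.2, 0.2, -0.5]
opening: 1.005
grip_force: 0.0
```

View pics/c6.png

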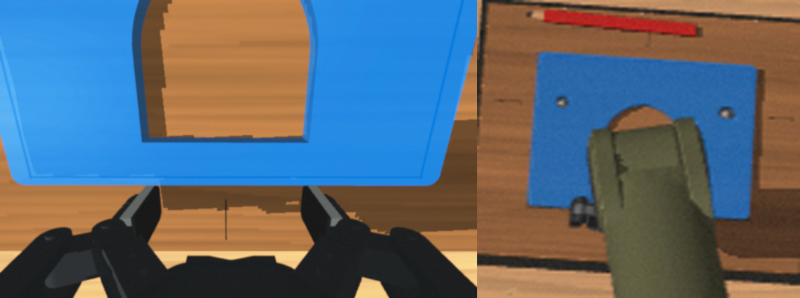

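The pin tips now show inside both holes. The near edge is still a few mm short of its pencil line, so I'll check the plate's slope with depth.

```bash
cat > pl.py <<'E'
from h import *
s=get_state();ci=camera_info("wrist");im,d=get_image("wrist")
m=cv2.erode(bluemask(im),np.ones((9,9)))>0;v,u=np.where(m&(d>0));P=w(ci,u,v,d[v,u])
g=np.array([.588,-.0195,-.0392]);c,sn=np.cos(g[2]),np.sin(g[2])
q=P[:,:2]-g[:2];X=c*q[:,0]+sn*q[:,1];Y=-sn*q[:,0]+c*q[:,1]
A=np.c_[X,Y,np.ones(len(X))];k=np.ones(len(X),bool)
for _ in range(4):
    r=np.linalg.lstsq(A[k],P[k,2],rcond=None)[0];e=P[:,2]-A@r;k=abs(e)<2.5*e[k].std()
print("slope x,y",r[:2],"z centre top",r[2],"at holes top",r[2]+.03*r[0]+.09*r[1],r[2]+.03*r[0]-.09*r[1],"sd",e[k].std(),len(X))
E
python3 pl.py
```

```text
slope x,y [ 0.0011193  -0.00141597] z centre top 0.03405588042453518 at holes top 0.033962021932525906 0.03421689669800116 sd 0.0005935753718506714 105492
```

Depth shows the plate flat, with its top at 34 mm (35 nominal), so it is seated. I'll back off and check.

```bash
python3 -m handwheel '[[[-0.3,0,0,0,0,0,-1],[-0.4,0,0,0,0,0,-1],[-0.3,0,0.3,0,0,0,-1],[0,0,1,0,0,0,-1],[0,0,1,0,0,0,-1],[0,0,1,0,0,0,-1],[0,0,1,0,0,0,-1],[0,0,1,0,0,0,-1],[0,0,1,0,0,0,-1],[0,0,1,0,0,0,-1],[0,0,1,0,0,0,-1],[0,0,0,0,0,0,-1],[0,0,0,0,0,0,-1],[0,0,0,0,0,0,-1]]]'; python3 pl.py
python3 - <<'E'
from h import *
im,d=get_image("wrist");cv2.imwrite("pics/w7.png",im[:,:,::-1])
E
```

```text
time: 11.43
eef_pos: [0.464, -0.0178, 0.2946]
tool_rot: [180.0, 0.1, -2.3]
ft_force: [-0.7, -0.2, -0.1]
opening: 0.998
grip_force: 0.0
slope x,y [ 0.00126532 -0.00149669] z centre top 0.03405868239634852 at holes top 0.03396193979034799 0.0342313440826095 sd 0.0007116541714108283 21480
```

View pics/w7.png

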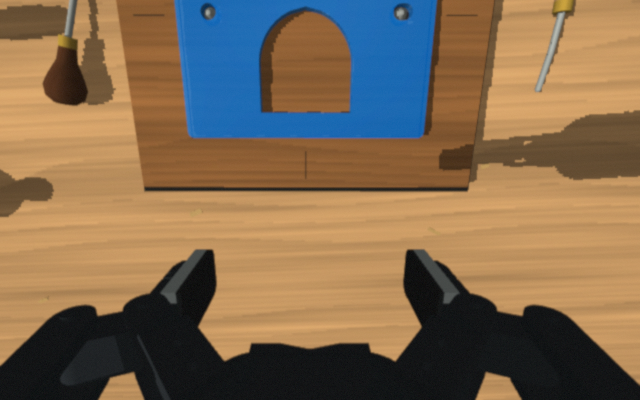

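Pins stand in both holes at (208,12) and (403,12). The plate is flat, the hand is clear and the tools haven't moved.

```bash
python3 -c "
from rig import *
print(close_job())"
```

```text
the job is handed in; nothing more can be done
None
```

The template appears seated: both pins show in their holes, depth readings put it level on the oak, and I handed the job in at about 11.5 s with the hand clear and the tools left alone; no verdict came back.

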